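# Index the pot carousel and open the red pot

### The job

Bring the pot with the red lid round to the yellow pointer: push the orange thumb lever down to draw the spring plunger, swing the turntable to the next hole and let the lever up so that the plunger drops in and locks. Then lift the red lid off by its knob and set it down gently, right way up, in the steel tray. Leave the blue lid on its pot and do not disturb the things standing round.

Things in the scene. Friction and masses are not known exactly. Their poses are not given: they have to be found in the camera images.
- base: Fixed round dark steel base plate of the pot carousel, 232 mm across, top at 16 mm; origin on the turntable's axis at bench height. Its x axis points from the axis to the yellow pointer post (10 mm wide, 58 mm high, 134 mm from the axis; arrow tip 106 mm from the axis). Six index holes every 60 degrees on a 102 mm radius, one on its x axis.
- turntable (a joint): Angle (rad) of the turntable on the base, counter-clockwise from above positive; 0 at the start, locked in a hole; next holes at +1.047 and -1.047, stops at +-1.3. Stiff (0.12 N m friction, damped): stays where left when unlocked. Plunger and pots turn together, so a pot reaches the pointer as the plunger meets a hole.
- disc (a point): Centre of the turntable's top, 32 mm high, turning with it. Grey disc 184 mm across with five white pots fixed on it (outer 50, inner 44 mm across, rims at 68 mm height) on a 62 mm radius, at 0, +60, -60, +120, -120 degrees from this point's x axis. Those at +60 and -60 have the loose lids (which colour is where varies). The lever bracket is at 180 degrees.
- plunger (a joint): Height (m) of the spring index plunger: 0 fully down in a hole (locked), about 0.007 tip riding on the base plate between holes, 0.010 fully drawn. Its round tip (9 mm) finds a hole by itself if released within about 3 degrees of it.
- thumb_lever (a joint): Angle (rad) of the thumb lever, 0 released, 0.44 pressed to its stop; plunger height = 0.023 m x angle. A spring returns it: about 6 N on the pad starts it, about 11 N holds it at the stop. The plunger is clear of its hole from 0.33 rad on.
- lever_pad (a point): Centre of the floor of the orange dished pad at the lever's outer end, 165 mm from the turntable's axis, 62 mm high when released; its x axis points to the turntable's axis. Inside 32 mm radially, 44 mm across, lip 8 mm high all round, so closed fingertips pressed in it can push the turntable sideways. Sinks 13 mm until the plunger is clear, 17 mm to the stop.
- station (a point): Point at the pointer station: 62 mm from the axis along the base's x axis, 69 mm high (at pot rim level).
- red_knob (a point): Red lid, loose, 60 g: flange 53 mm across, 5 mm thick, on the pot's rim; plug 40 mm across reaching 6 mm into the pot; round knob on top, 25 mm across for its upper 19 mm, 17 mm neck below. The point is on the knob's axis, 11 mm below its top, 21 mm above the flange's top, 26 mm above the pot's rim, 32 mm above the plug's underside (on which the lid stands when set down). z up.
- blue_knob (a point): The same kind of lid in blue, on the other lidded pot; same point.
- lid_tray_in (a point): Centre of the inner floor (4 mm high) of the shallow fixed steel tray, 120 by 110 mm outside (long side along the point's x), walls 4 mm thick and 16 mm high. It stands to the left or to the right of the carousel.
- tin: Small paint tin without lid, 71 mm across, 66 mm high, origin at the centre of its underside; loose, on the side where the tray is not.
- spray: White spray bottle with grey cap, 58 mm across, 198 mm high, left behind the carousel; origin at its underside; loose.
- toner: Amber nozzle bottle, 47 mm across, 147 mm high, behind the carousel on the right; origin at its underside; loose.
- thinner_jar: White jar with yellow lid, 62 mm across, 78 mm high, left behind the carousel; origin at its underside; loose.
- pen: White marker with red cap lying on the bench, 123 mm long (along its y), 18 mm thick, near the right front corner; origin at its underside; loose.
- gun_cap: Brass spray gun air cap, 27 mm across, 16 mm high, on the bench to the right of the carousel, behind; origin at its underside; loose.
- opener: Bent steel tin opener with a red ring, lying on the bench near the left front, 170 mm long (along its y), 10 mm high; origin at its underside; loose.

How it is judged:
By the outcome, as a careful person would: the job done as asked, in the order asked, and still so for the second after the job is handed in, with the robot touching nothing.
It also fails if it takes over 67 s, if anything falls off the work surface, if the arm or the gripper's body presses on something with over 40 N, if the wrist force passes 120 N, or if a joint passes its speed limit or range.

### The arm

A 6-joint arm with a two-finger parallel gripper is mounted at the origin on a cart in front of the work surface, level with it; the furniture and walls round the work are solid. World frame = base frame: x ahead of the robot, y to its left, z up, the work surface at z = 0. Lengths are in m, angles in degrees, forces in N, time in s.
With the tool pointing down it reaches from about 0.35 to 0.875 m from the base axis. Payload 4.2 kg.
Tool frame: the origin (TCP) lies on the front face of the gripper's body, between the roots of the fingers; the fingertips stand 70 mm ahead of it and the grasp point (between the pads) lies 51 mm ahead of it (r.nose_length is the distance from the TCP to the fingertips, in m); z points along the fingers, y is the direction in which the jaws open and shut (so a half turn about z gives the same grasp; the last joint's range is limited). The gripper opens to 87 mm and grips with 3 to 60 N. Pads are 19 mm wide; open, the fingers measure 117 mm over their backs; the gripper's body (75 mm by 190 mm) begins 51 mm behind the grasp point.
Start: joints at [14.817, 22.042, 0.453, 0, -68.411, -14.817], TCP at [0.625, 0, 0.292] pointing down, gripper open.
Joint ranges: [-179.83, 179.83], [-69.29, 118.12], [-61.27, 80.66], [-181.25, 117.63], [-171.15, -9.14], [-177.46, 177.46]. Speed limits (degrees/s): [159.86, 159.86, 180, 180, 180, 180].

### API

Orientations are given as a 3x3 rotation matrix whose columns are the frame's x, y, z axes.
In Python, from station import telemetry, capture, order, r gives the robot as it stands.
- The arm moves only by the tool drive_tool, never from a script. Its argument "series" is a list of rows, each a list of 4 numbers: the shift along the tool's x, y, z as a fraction of full scale, then the turn about the tool's z as a fraction of full scale. In form: [[dx, dy, dz, turn], ...]. A call has 1 to 10 rows; each row is the pose to reach, as a shift and turn from the pose commanded when the call began, along the tool's axes at that moment; what a row does not reach only later rows make up. Full scale, the value 1, is 0.12 m for a shift and 2 rad for a turn. A row lasts 1/8 s, in which the tool goes at most 62.5 mm and 10.7 degrees, less where a joint would pass 70% of its speed; a pose out of reach is approached as far as the arm can. A call with a number of a shift or a turn outside -1 to 1 is refused whole. A call with a gripper value outside its range is refused whole. "fingers" is the finger opening in mm, from 0 to 87, set as the call begins (left out, the last holds). The fingers move at their own pace and stop on an object; the grip force is fixed at half the most. Time passes only in rows, so rows that repeat a pose let the fingers close. It gives the time, the measured TCP pose, the force and the opening at its end, in the units of the state.
- telemetry.sense(): the state, without advancing time (a new reading comes with each control period).
- capture(name): name is "scene" or "side" or "wrist"; returns a dict with "color" (420x560x3 uint8, blue, green, red), "fx", "fy", "cx", "cy" (pixels), "k1" (the pictures are not rectified: a ray, as slopes to the right and down, at radius r is drawn at 1 + k1 r^2 times it, then the intrinsics apply), "eye" and "attitude" of the camera in the world; the wrist camera has in their place "mount" (4x4, takes a point from camera to tool coordinates, whose origin is the TCP and whose axes are the flange's). Camera axes: x right, y up, looking along -z (the intrinsics and any distortion apply to the point x, -y, -z); pixel columns grow to the right and rows downward; lengths in m; the calibration is good to about 2 mm. A picture is of the moment at which its call begins: read the wrist's pose just before it. There is no depth.
- order.finish_job(): hands the job in, once; it reports no verdict.
The state is a dict: "time_s": time; "joints": joint angles; "joint_velocities": joint speeds; "effort": joint torques, N m; "tcp_pos": TCP position; "ee_rot": TCP orientation; "wrist_force": force on the tool from outside, world axes, zero at the start; "moment": the same for the moment, N m; "gripper_width": opening from 0.0 (shut) to 1.0 (fully open).
Only numpy, scipy, OpenCV 4.12 (cv2) and the standard library are available. Lean on these libraries where they do the work, as an engineer would, in place of code of your own. Each camera call takes 0.05 s, during which the arm holds its last target. There are 200 camera calls.

## Working session

There is one attempt and no reset: what is moved stays moved. The work goes in short steps, Python scripts to look and compute and a tool call to move; the robot and the scene stay as the last step left them, time stands still between calls to the robot, and variables do not carry over. Pictures are saved under pics/ and viewed, about 8 in all and at most 12, crops included, and the job is handed in when it is done.

Besides the shell and the picture viewer there is one more tool, called after "Call:" as name(argument=value, ...), one argument or row to a line, values as JSON. drive_tool: Moves the arm, as the interface text tells. Shift numbers are shares of 0.12 m and turn numbers shares of 2 rad, none past 1 either way. Its arguments: {"type":"object","properties":{"series":{"type":"array","items":{"type":"array","items":{"type":"number","minimum":-1,"maximum":1}}},"fingers":{"type":"number"}},"required":["series"]}

```bash
mkdir -p pics; ls; cat > h.py <<'E'
import numpy as np, cv2
from station import telemetry, capture, order, r
def grab(name):
    s=telemetry.sense(); c=capture(name)
    if 'mount' in c:
        M=np.array(c['mount']); R=np.array(s['ee_rot']); c['A']=R@M[:3,:3]; c['E']=np.array(s['tcp_pos'])+R@M[:3,3]
    else: c['A']=np.array(c['attitude']); c['E']=np.array(c['eye'])
    return c
def ray(c,u,v):
    K=np.array([[c['fx'],0,c['cx']],[0,c['fy'],c['cy']],[0,0,1.]])
    p=cv2.undistortPoints(np.array([[[u,v]]],float),K,np.array([c['k1'],0,0,0.]))[0,0]
    return c['A']@np.array([p[0],-p[1],-1])
def onz(c,u,v,z):
    d=ray(c,u,v); return c['E']+d*(z-c['E'][2])/d[2]
def proj(c,P):
    q=c['A'].T@(np.array(P)-c['E']); x,y=q[0]/-q[2],-q[1]/-q[2]; k=1+c['k1']*(x*x+y*y)
    return c['fx']*x*k+c['cx'],c['fy']*y*k+c['cy']
def blobs(c,hr,smin=120,vmin=70,amin=40):
    h=cv2.cvtColor(c['color'],cv2.COLOR_BGR2HSV); lo,hi=hr
    H=h[...,0].astype(int); m=((H>=lo)&(H<=hi)) if lo<=hi else ((H>=lo)|(H<=hi))
    m=(m&(h[...,1]>=smin)&(h[...,2]>=vmin)).astype(np.uint8)
    n,l,st,ce=cv2.connectedComponentsWithStats(m)
    return [(st[i].tolist(),ce[i].round(1).tolist()) for i in range(1,n) if st[i,4]>=amin]
E
python3 - <<'E'
from h import *
for n in ['scene','side','wrist']:
    c=grab(n); cv2.imwrite(f'pics/{n}0.png',c['color']); print(n,c['E'],c['A'].round(3).tolist(),c['fx'],c['k1'])
    for k,hr in dict(red=(172,4),orange=(6,18),yellow=(22,34),blue=(100,125)).items(): print(k,blobs(c,hr))
s=telemetry.sense();print(s)
E
```

```text
pics
scene [ 0.16674028 -0.61773386  0.76605692] [[0.883, 0.304, -0.358], [-0.47, 0.539, -0.699], [-0.02, 0.786, 0.618]] 414.1093677907935 -0.11512288161160181
red [([309, 116, 10, 20, 127], [313.9, 124.5]), ([277, 172, 18, 18, 207], [285.7, 181.9]), ([269, 319, 18, 16, 135], [277.4, 326.3])]
orange [([98, 99, 8, 7, 48], [101.4, 102.1]), ([87, 101, 8, 8, 50], [90.3, 104.2]), ([74, 104, 8, 8, 49], [77.4, 107.3]), ([60, 106, 9, 9, 57], [64.4, 110.1]), ([213, 200, 17, 17, 218], [221.1, 207.9]), ([366, 220, 21, 24, 214], [376.1, 229.6]), ([393, 308, 17, 12, 113], [400.8, 313.2]), ([358, 361, 105, 59, 4378], [411.8, 395.8]), ([456, 377, 63, 43, 1611], [485.8, 403.3])]
yellow [([173, 88, 11, 5, 43], [177.5, 90.0])]
blue [([463, 0, 19, 5, 59], [473.9, 1.5]), ([359, 44, 159, 85, 2356], [439.9, 86.4]), ([287, 194, 19, 19, 246], [296.1, 204.4]), ([296, 364, 19, 8, 63], [305.2, 369.0]), ([250, 368, 15, 7, 45], [257.0, 372.1])]
side [ 0.21986311 -0.82773063  0.84622347] [[0.927, 0.23, -0.295], [-0.374, 0.538, -0.756], [-0.015, 0.811, 0.585]] 520.7576452369779 0.027962261587793014
red [([282, 187
[... 1536 characters left out ...]
     -6.84128464e+01, -1.48158259e+01]), 'joint_velocities': array([-0.00906151, -0.22240536,  0.2075918 ,  0.07937795, -0.08584014,
        0.01265085]), 'effort': array([ 3.86667998e-04, -3.91052306e+01,  1.87588084e+01,  4.22235444e+00,
        1.23758311e-02, -1.38926293e-04]), 'tcp_pos': array([6.24659353e-01, 3.69910504e-05, 2.91424476e-01]), 'ee_rot': array([[-8.94176567e-05, -9.99998595e-01, -1.67402149e-03],
       [-9.99999991e-01,  8.95903867e-05, -1.03107967e-04],
       [ 1.03257798e-04,  1.67401226e-03, -9.99998594e-01]]), 'wrist_force': array([-0.4619476 , -0.05670643,  0.26459085]), 'moment': array([-0.07504681, -0.01169951,  0.04846265]), 'gripper_width': 1.0012914368297625}
```

```bash
python3 -c "
import cv2,numpy as np
a=[cv2.imread(f'pics/{n}0.png') for n in ('scene','side','wrist')]
cv2.imwrite('pics/all0.png',cv2.resize(np.vstack([np.hstack(a[:2]),np.hstack([a[2],a[2]*0])]),(800,600)))"
```

```text
(no output)
```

View pics/all0.png

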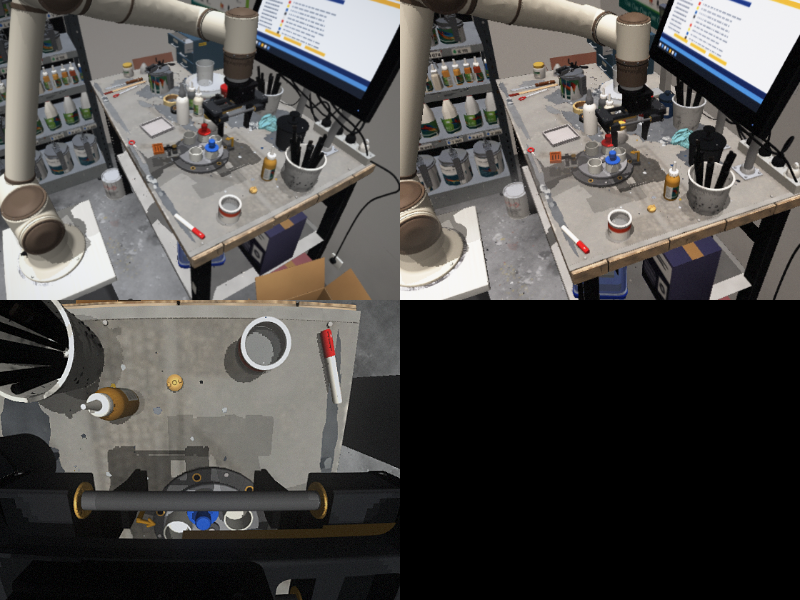

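```bash
cat >> h.py <<'E'
def tri(c1,p1,c2,p2):
    d1=ray(c1,*p1);d2=ray(c2,*p2);d1/=np.linalg.norm(d1);d2/=np.linalg.norm(d2)
    t=np.linalg.lstsq(np.stack([d1,-d2],1),c2['E']-c1['E'],rcond=None)[0]
    a=c1['E']+t[0]*d1;b=c2['E']+t[1]*d2; return (a+b)/2,np.linalg.norm(a-b)
E
python3 - <<'E'
from h import *
a=grab('scene');b=grab('side')
for n,p,q,z in [('pad',(221.1,207.9),(217.4,219.8),.066),('red',(285.7,181.9),(290.3,197),.096),('blue',(296.1,204.4),(297.2,221.5),.096)]:
    print(n,tri(a,p,b,q),onz(a,*p,z),onz(b,*q,z))
cv2.imwrite('pics/a1.png',np.hstack([cv2.resize(a['color'][140:260,180:340],(800,600),interpolation=2),]))
cv2.imwrite('pics/b1.png',cv2.resize(b['color'][150:270,180:340],(800,600),interpolation=2))
E
```

```text
pad (array([0.43996425, 0.20774071, 0.07613043]), np.float64(0.00011641661634669682)) [0.44402583 0.21993678 0.066     ] [0.44281465 0.22128066 0.066     ]
red (array([0.63318945, 0.19967463, 0.09816637]), np.float64(0.0001653260785699587)) [0.63478423 0.2024421  0.096     ] [0.63431442 0.20252395 0.096     ]
blue (array([0.61634864, 0.11441682, 0.08349643]), np.float64(0.0006149930967095025)) [0.60841143 0.10138015 0.096     ] [0.60958184 0.09855839 0.096     ]
```

View pics/b1.png

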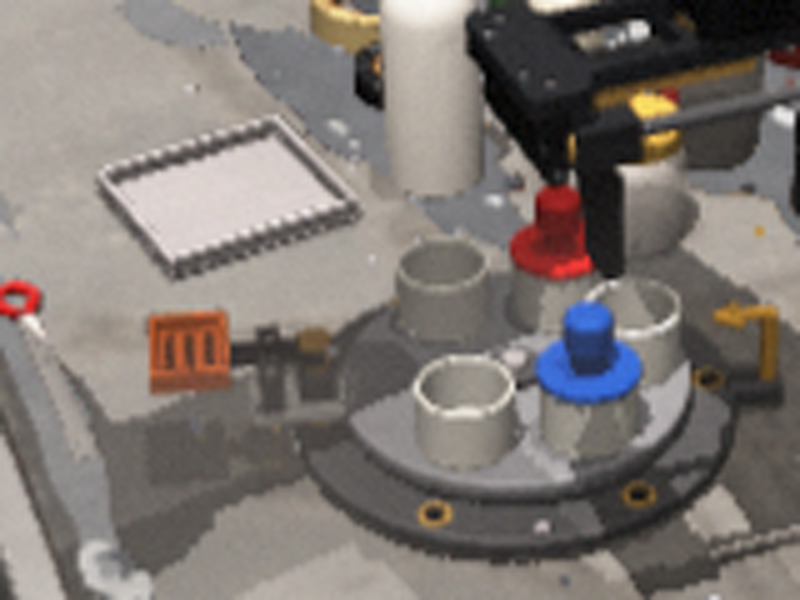

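Call:
drive_tool(
  series=[
    [-0.5,0.1,-0.1,0],
    [-1,0.2,-0.2,0],
    [-1,0.2,-0.2,0],
  ],
  fingers=0,
)

```text
time_s: 0.62
tcp_pos: [0.6006, 0.1237, 0.3174]
ee_rot: [[0.005, -1.0, 0.002], [-1.0, -0.005, 0.001], [-0.001, -0.002, -1.0]]
wrist_force: [-1.0, -0.3, -0.3]
gripper_width: 0.744
```

Call:
drive_tool(
  series=[
    [-0.5,0.1,-0.1,0],
    [-1,0.2,-0.1,0],
    [-1,0.2,-0.1,0],
    [-1,0.2,-0.1,0],
  ],
)

```text
time_s: 1.12
tcp_pos: [0.5769, 0.2396, 0.3278]
ee_rot: [[0.0, -1.0, -0.001], [-1.0, -0.0, -0.001], [0.001, 0.001, -1.0]]
wrist_force: [0.6, -0.2, 0.0]
gripper_width: 0.287
```

```bash
python3 - <<'E'
from h import *
c=grab('wrist');s=telemetry.sense();print(s['time_s'],s['tcp_pos'],s['gripper_width'],s['wrist_force'],c['E'])
cv2.imwrite('pics/w1.png',c['color']); import pickle; pickle.dump(c,open('w1.pkl','wb'))
for k,hr in dict(red=(172,4),orange=(6,18),yellow=(19,34),blue=(100,125)).items(): print(k,blobs(c,hr))
E
```

```text
1.175 [0.57711778 0.23902305 0.32793511] 0.23808952653202423 [-1.07924308 -0.0034966   0.62206637] [0.57723733 0.16653163 0.42047533]
red [([198, 155, 45, 45, 1548], [220.3, 177.1])]
orange [([370, 149, 46, 51, 1281], [391.9, 174.3]), ([217, 257, 7, 19, 43], [220.2, 264.9])]
yellow [([230, 50, 14, 9, 54], [236.4, 53.5]), ([309, 72, 14, 14, 73], [316.2, 77.9]), ([143, 106, 30, 17, 226], [158.0, 112.8]), ([334, 154, 15, 14, 158], [341.5, 160.5]), ([137, 232, 37, 10, 267], [154.8, 237.4]), ([216, 268, 8, 40, 141], [218.2, 287.7]), ([341, 277, 5, 25, 53], [343.4, 288.5])]
blue [([217, 58, 48, 51, 1872], [240.3, 82.7]), ([74, 64, 10, 9, 58], [79.0, 68.5])]
```

View pics/w1.png

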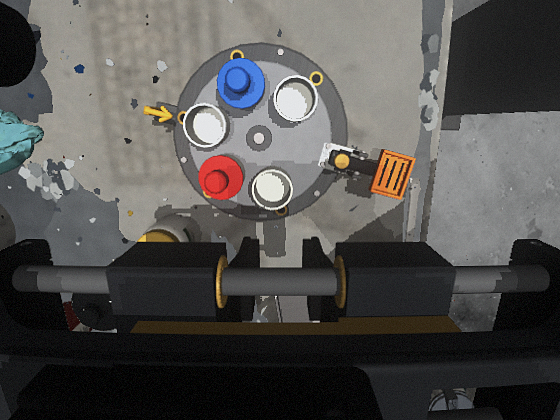

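```bash
python3 - <<'E'
from h import *; import pickle
c=pickle.load(open('w1.pkl','rb'))
f=lambda u,v,z:onz(c,u,v,z)[:2]
pts={'p0':(205,126,.068,0),'pm120':(294.5,99,.068,-120),'p120':(271,188,.068,120),'blue':(240.5,83.5,.071,-60),'red':(220.5,178,.071,60)}
W=np.array([f(*v[:3]) for v in pts.values()]); L=np.array([.062*np.array([np.cos(np.radians(v[3])),np.sin(np.radians(v[3]))]) for v in pts.values()])
wc,lc=W.mean(0),L.mean(0); w=W-wc;l=L-lc
th=np.arctan2((l[:,0]*w[:,1]-l[:,1]*w[:,0]).sum(),(l*w).sum()); R=np.array([[np.cos(th),-np.sin(th)],[np.sin(th),np.cos(th)]])
ax=wc-R@lc; print('axis',ax,'th',np.degrees(th),'res mm',((W-(L@R.T+ax))*1000).round(1).tolist())
print('hub',f(259.5,138,.036)); pad=f(392.5,174,.067); print('pad',pad,np.linalg.norm(pad-ax),'ang',np.degrees(np.arctan2(*(pad-ax)[::-1])))
ptr=f(172,116,.058); print('ptr',ptr,np.linalg.norm(ptr-ax),np.degrees(np.arctan2(*(ptr-ax)[::-1])))
for k in range(0,3):
  a=th+np.pi-k*np.pi/6; print('pad pred',-30*k,ax+.165*np.array([np.cos(a),np.sin(a)]))
print('station',ax+.062*R[:,0])
E
```

```text
axis [0.60418486 0.1815906 ] th -14.303556211329898 res mm [[-1.3, 0.8], [0.6, 0.9], [1.0, -2.2], [-0.2, 0.1], [0.0, 0.4]]
hub [0.60324441 0.1819978 ]
pad [0.44367633 0.22206703] 0.16553346958914614 ang 165.84646648221127
ptr [0.70350051 0.15530632] 0.10273491342342934 -14.823701589559002
pad pred 0 [0.44429979 0.22235536]
pad pred -30 [0.48610271 0.29683646]
pad pred -60 [0.55954564 0.34043751]
station [0.66426288 0.16627294]
```

```bash
python3 - <<'E'
from h import *
b=grab('side')
g=lambda u,v,z:onz(b,180+u/5,150+v/5,z)[:2].round(4)
print('spray base',g(432,180,0),'top?')
T=np.array([g(*p,.016) for p in [(97,185),(275,118),(360,212),(175,278)]]);print(T.tolist(),T.mean(0),[np.linalg.norm(T[i]-T[i-1]).round(3) for i in range(4)])
d=T[1]-T[0]+T[2]-T[3];print(np.degrees(np.arctan2(d[1],d[0])))
cv2.imwrite('pics/b2.png',cv2.resize(b['color'][110:290,140:380],(800,600),interpolation=2))
s=telemetry.sense();print(s['time_s'],s['gripper_width'],s['joints'].round(1),s['tcp_pos'],s['wrist_force'])
E
```

```text
spray base [0.6439 0.4171] top?
[[0.4529, 0.4663], [0.5718, 0.497], [0.5858, 0.378], [0.4692, 0.3556]] [0.519925 0.424225] [np.float64(0.112), np.float64(0.123), np.float64(0.12), np.float64(0.119)]
12.7064325517259
1.225 0.19624617326195626 [ 37.3  20.8   3.8   0.  -73.  -37.4] [0.57723843 0.23870677 0.32805771] [-0.31454306 -0.34998824  0.29633596]
```

View pics/b2.png

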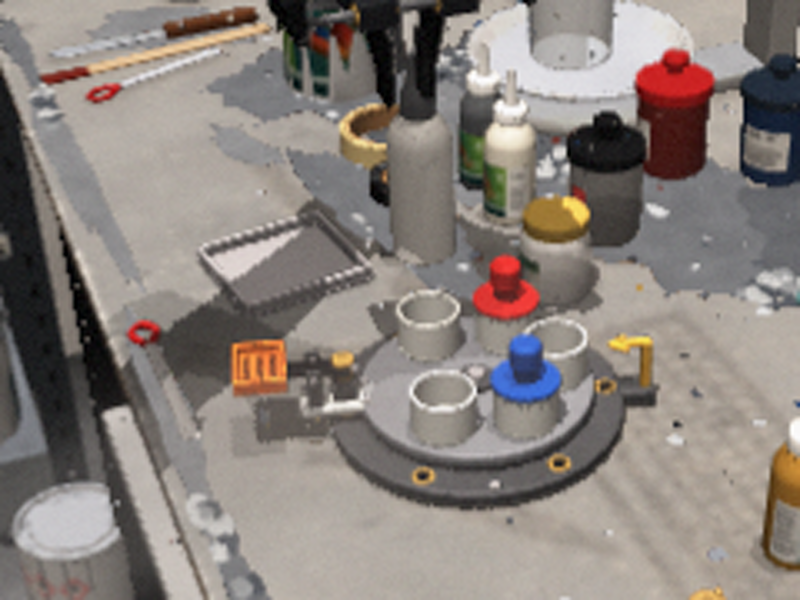

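Call:
drive_tool(
  series=[
    [0.05,0.3,0.1,-0.09],
    [0.1,0.6,0.3,-0.18],
    [0.14,0.9,0.5,-0.27],
    [0.14,1,0.7,-0.36],
    [0.14,1,0.8,-0.45],
    [0.14,1,0.9,-0.54],
    [0.14,1,1,-0.63],
    [0.14,1,1,-0.66],
    [0.14,1,1,-0.66],
  ],
  fingers=0,
)

```text
time_s: 2.35
tcp_pos: [0.4574, 0.2221, 0.2083]
ee_rot: [[0.968, -0.251, 0.0], [-0.251, -0.968, -0.0], [0.0, 0.0, -1.0]]
wrist_force: [0.6, 0.4, 1.4]
gripper_width: 0.01
```

```bash
cat >> h.py <<'E'
def go(x,y,z,ydeg=None):
    s=telemetry.sense();R=np.array(s['ee_rot']);d=R.T@(np.array([x,y,z])-s['tcp_pos'])
    a=np.degrees(np.arctan2(R[1,1],R[0,1])); print('t',s['time_s'],'tcp',s['tcp_pos'].round(4),'ydeg',a.round(2),'F',s['wrist_force'].round(1),'w',s['gripper_width'].round(3)); 
    print('shift',(d/.12).round(3),'turn',None if ydeg is None else round(float(np.radians(-((ydeg-a+180)%360-180))/2),3))
E
python3 - <<'E'
from h import *
go(.4440,.2222,.14,-104.3); print(r.nose_length)
c=grab('wrist'); cv2.imwrite('pics/w2.png',c['color']); print(blobs(c,(6,18)),blobs(c,(172,4)))
E
```

```text
Traceback (most recent call last):
  File "h.py", line 30, in go
    a=np.degrees(np.arctan2(R[1,1],R[0,1])); print('t',s['time_s'],'tcp',s['tcp_pos'].round(4),'ydeg',a.round(2),'F',s['wrist_force'].round(1),'w',s['gripper_width'].round(3));
                                                                                                                                                   ^^^^^^^^^^^^^^^^^^^^^^^^
AttributeError: 'float' object has no attribute 'round'
```

Call:
drive_tool(
  series=[
    [-0.11,0.03,0.3,0],
    [-0.11,0.03,0.5,0],
    [-0.11,0.03,0.5,0],
  ],
)

```text
time_s: 2.72
tcp_pos: [0.4428, 0.2218, 0.1471]
ee_rot: [[0.968, -0.25, -0.003], [-0.25, -0.968, -0.003], [-0.002, 0.003, -1.0]]
wrist_force: [0.5, -0.4, -0.9]
gripper_width: 0.004
```

```bash
sed -i "s/s\['gripper_width'\].round(3)/round(s['gripper_width'],3)/" h.py; python3 - <<'E'
from h import *
go(.4440,.2222,.125,-104.3); print(r.nose_length)
a=grab('scene'); b=grab('side'); c=grab('wrist')
cv2.imwrite('pics/w2.png',np.hstack([cv2.resize(i[y:y+100,x:x+130],(400,308)) for i,x,y in ((a['color'],150,140),(b['color'],150,150))]))
for i in (a,b,c): print(blobs(i,(6,18)))
E
```

```text
t 2.725 tcp [0.4428 0.2218 0.1471] ydeg -104.48 F [ 0.5 -0.4 -0.9] w 0.004
shift [ 0.009 -0.006  0.184] turn -0.002
0.0697
[([98, 99, 8, 8, 49], [101.4, 102.1]), ([87, 101, 8, 8, 50], [90.2, 104.2]), ([74, 104, 8, 8, 46], [77.3, 107.2]), ([60, 106, 9, 9, 55], [64.4, 110.0]), ([214, 203, 16, 14, 158], [221.6, 210.0]), ([366, 220, 21, 24, 212], [376.1, 229.5]), ([393, 307, 17, 13, 120], [401.0, 313.0]), ([358, 361, 106, 59, 4373], [411.8, 395.8]), ([456, 377, 63, 43, 1613], [485.8, 403.3])]
[([321, 27, 6, 11, 43], [323.7, 31.8]), ([222, 73, 53, 20, 622], [249.6, 82.8]), ([102, 93, 10, 9, 49], [106.6, 97.3]), ([90, 94, 10, 10, 73], [94.2, 98.4]), ([74, 96, 11, 10, 80], [79.1, 100.7]), ([59, 98, 11, 10, 86], [63.7, 102.9]), ([0, 108, 10, 9, 61], [4.5, 112.6]), ([244, 142, 15, 10, 74], [251.1, 145.2]), ([210, 212, 16, 16, 187], [217.7, 221.1]), ([369, 243, 23, 38, 351], [379.5, 256.3]), ([346, 287, 12, 10, 53], [351.4, 292.2]), ([395, 339, 30, 25, 394], [409.3, 350.8])]
[([238, 212, 87, 31, 2143], [281.4, 226.1]), ([295, 257, 5, 23, 46], [296.8, 266.4])]
```

View pics/w2.png

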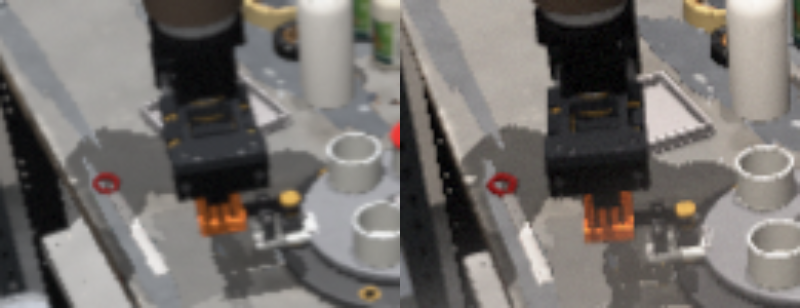

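Call:
drive_tool(
  series=[
    [0.01,0,0.07,0],
    [0.01,0,0.12,0],
    [0.01,0,0.17,0],
    [0.01,0,0.2,0],
    [0.01,0,0.22,0],
    [0.01,0,0.22,0],
  ],
)

```text
time_s: 3.62
tcp_pos: [0.4449, 0.2233, 0.1232]
ee_rot: [[0.969, -0.247, 0.001], [-0.247, -0.969, 0.001], [0.001, -0.001, -1.0]]
wrist_force: [-4.2, -0.2, 11.9]
gripper_width: 0.007
```

Call:
drive_tool(
  series=[
    [0,0,0.02,0],
    [0,0,0.04,0],
    [0,0,0.04,0],
  ],
)

```text
time_s: 4.0
tcp_pos: [0.4457, 0.2239, 0.1192]
ee_rot: [[0.969, -0.247, 0.004], [-0.247, -0.969, 0.002], [0.003, -0.003, -1.0]]
wrist_force: [-3.1, 0.4, 13.7]
gripper_width: 0.004
```

```bash
python3 - <<'E'
from h import *
go(.4440,.2222,.115,-104.3); print(telemetry.sense()['moment'])
E
```

```text
t 4.0 tcp [0.4457 0.2239 0.1192] ydeg -104.28 F [-3.1  0.4 13.7] w 0.004
shift [-0.01   0.017  0.035] turn 0.0
[-0.08678403  0.89543367 -0.0085718 ]
```

Call:
drive_tool(
  series=[
    [0,0,0.02,0],
    [0,0,0.03,0],
    [0,0,0.03,0],
  ],
)

```text
time_s: 4.38
tcp_pos: [0.4463, 0.225, 0.1177]
ee_rot: [[0.969, -0.246, 0.006], [-0.246, -0.969, 0.004], [0.005, -0.006, -1.0]]
wrist_force: [-8.0, 1.0, 26.0]
gripper_width: 0.004
```

Call:
drive_tool(
  series=[
    [0.002,-0.072,-0.005,0.026],
    [0.008,-0.144,-0.005,0.052],
    [0.017,-0.215,-0.005,0.079],
    [0.03,-0.286,-0.005,0.105],
    [0.047,-0.356,-0.005,0.131],
    [0.067,-0.425,-0.005,0.157],
    [0.091,-0.493,-0.005,0.183],
    [0.119,-0.559,-0.005,0.209],
    [0.15,-0.624,-0.005,0.236],
    [0.184,-0.688,-0.005,0.262],
  ],
)

```text
time_s: 5.62
tcp_pos: [0.4894, 0.299, 0.1181]
ee_rot: [[0.715, -0.699, 0.008], [-0.699, -0.715, 0.004], [0.003, -0.008, -1.0]]
wrist_force: [1.0, -2.8, 16.1]
gripper_width: -0.001
```

```bash
python3 - <<'E'
from h import *
go(.4440,.2222,.115,-134.3)
s=telemetry.sense();d=s['tcp_pos'][:2]-[.6042,.1816];print(np.linalg.norm(d),np.degrees(np.arctan2(d[1],d[0])))
b=grab('side');cv2.imwrite('pics/b3.png',cv2.resize(b['color'][110:290,140:380],(800,600),interpolation=2))
E
```

```text
t 5.625 tcp [0.4894 0.299  0.1181] ydeg -134.34 F [ 1.  -2.8 16.1] w -0.001
shift [0.177 0.722 0.02 ] turn -0.0
0.16425418103554482 134.36395399047998
```

View pics/b3.png

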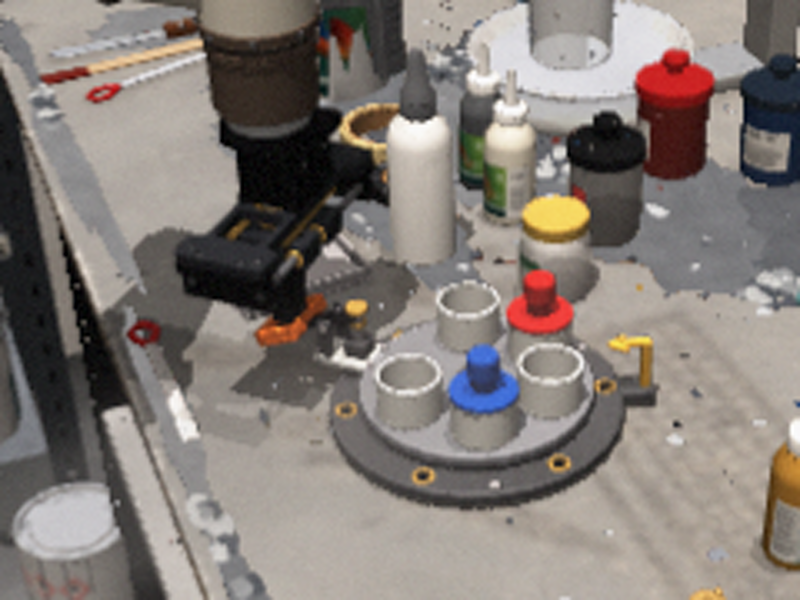

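Call:
drive_tool(
  series=[
    [0.002,-0.072,0,0.039],
    [0.008,-0.144,0,0.079],
    [0.017,-0.215,0,0.118],
    [0.03,-0.286,0,0.157],
    [0.047,-0.356,0,0.196],
    [0.067,-0.425,0,0.236],
    [0.091,-0.493,0,0.275],
    [0.119,-0.559,0,0.314],
    [0.15,-0.624,0,0.353],
    [0.184,-0.688,0,0.393],
  ],
)

```text
time_s: 6.92
tcp_pos: [0.5626, 0.3422, 0.1185]
ee_rot: [[0.01, -1.0, 0.007], [-1.0, -0.01, 0.003], [-0.003, -0.007, -1.0]]
wrist_force: [-0.3, -1.7, 15.4]
gripper_width: 0.006
```

```bash
python3 - <<'E'
from h import *
go(.4440,.2222,.115,180)
s=telemetry.sense();d=s['tcp_pos'][:2]-[.6042,.1816];print(np.linalg.norm(d),np.degrees(np.arctan2(d[1],d[0])))
for n in('side','scene'):
    b=grab(n)
    for k,hr in dict(red=(172,4),orange=(6,18),yellow=(19,34),blue=(100,125)).items(): print(k,[x for x in blobs(b,hr) if 150<x[0][0]<345 and 150<x[0][1]<260])
    if n=='side':cv2.imwrite('pics/b4.png',cv2.resize(b['color'][110:290,140:380],(800,600),interpolation=2))
    # predicted knob centre pixels of red/blue flange for turntable at -60
    for o in(0,-120):
        for da in (-3,0,3):
            a=np.radians(-14.3+o+da);print(o,da,np.round(proj(b,[.6042+.062*np.cos(a),.1816+.062*np.sin(a),.0733]),1))
E
```

```text
t 6.925 tcp [0.5626 0.3422 0.1185] ydeg -179.45 F [-0.3 -1.7 15.4] w 0.006
shift [0.99  0.998 0.019] turn 0.005
0.1658651328945068 104.52862472956349
red [([296, 197, 21, 20, 275], [306.1, 207.8]), ([178, 206, 10, 8, 43], [183.2, 209.2])]
orange [([237, 161, 24, 8, 44], [246.3, 164.7]), ([236, 187, 27, 11, 130], [247.7, 192.6]), ([330, 213, 6, 13, 40], [333.0, 218.9])]
yellow [([297, 169, 20, 14, 220], [306.0, 175.2])]
blue [([262, 213, 21, 20, 236], [271.9, 223.9])]
0 -3 [306.8 209.8]
0 0 [306.6 209. ]
0 3 [306.3 208.3]
-120 -3 [271.7 224.6]
-120 0 [272.9 224.9]
-120 3 [274.1 225.2]
red [([292, 181, 19, 19, 228], [301.3, 191.1])]
orange [([233, 174, 20, 11, 101], [242.4, 179.5])]
yellow [([286, 154, 18, 13, 181], [294.4, 160.3]), ([316, 192, 11, 13, 56], [322.6, 196.0])]
blue [([264, 198, 20, 19, 254], [273.2, 208.3])]
0 -3 [301.6 192.7]
0 0 [301.3 192.1]
0 3 [300.9 191.4]
-120 -3 [272.4 209. ]
-120 0 [273.6 209.3]
-120 3 [274.8 209.4]
```

View pics/b4.png

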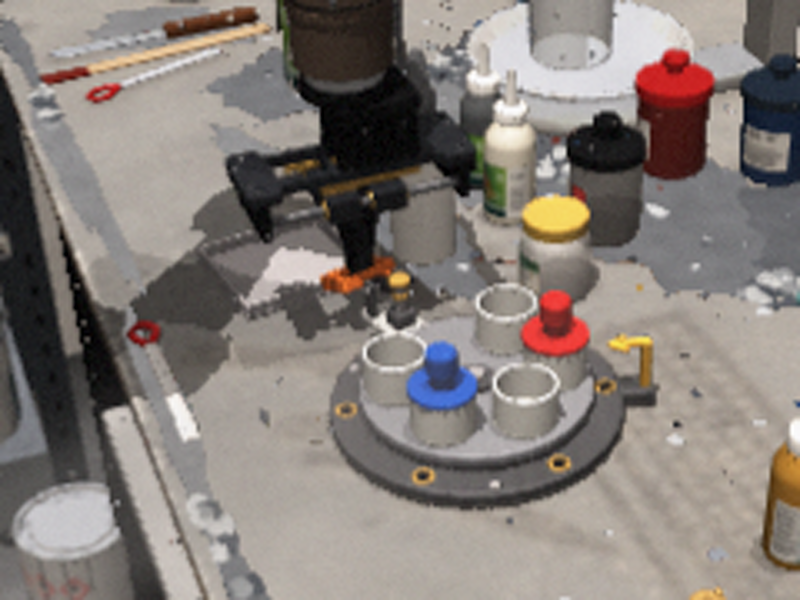

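```bash
python3 - <<'E'
from h import *
P=lambda b,a:np.array(proj(b,[.6042+.062*np.cos(np.radians(a)),.1816+.062*np.sin(np.radians(a)),.0733]))
M={'side':dict(r0=(290.3,197),b0=(297.2,221.5),r1=(306.1,207.8),b1=(271.9,223.9)),'scene':dict(r0=(285.7,181.9),b0=(296.1,204.4),r1=(301.3,191.1),b1=(273.2,208.3))}
for n in M:
    b=grab(n);m=M[n]
    print(n,'off0 r',m['r0']-P(b,45.7),'b',m['b0']-P(b,-74.3),'off1 r',m['r1']-P(b,-14.3),'b',m['b1']-P(b,-134.3))
E
```

```text
side off0 r [-1.33841269 -1.45223414] b [-0.58887139 -1.07731969] off1 r [-0.48508502 -1.23882976] b [-0.9816983  -0.99445734]
scene off0 r [ 0.21743445 -1.0567031 ] b [ 0.03862295 -1.04828417] off1 r [ 0.02649141 -0.95034465] b [-0.39987412 -0.95438159]
```

Call:
drive_tool(
  series=[
    [0,0,-0.05,0],
    [0,0,-0.1,0],
    [0,0,-0.15,0],
    [0,0,-0.25,0],
    [0,0,-0.5,0],
    [0,0,-1,0],
    [0,0,-1,0],
  ],
)

```text
time_s: 8.0
tcp_pos: [0.5618, 0.342, 0.24]
ee_rot: [[0.011, -1.0, 0.009], [-1.0, -0.011, 0.006], [-0.006, -0.009, -1.0]]
wrist_force: [-0.1, 0.3, -0.1]
gripper_width: 0.003
```

Call:
drive_tool(
  series=[
    [0,0,-0.5,0],
    [0,0,-0.9,0],
    [0,0,-0.9,0],
  ],
  fingers=55,
)

```text
time_s: 8.38
tcp_pos: [0.5609, 0.3413, 0.3466]
ee_rot: [[0.01, -1.0, 0.007], [-1.0, -0.01, 0.005], [-0.005, -0.007, -1.0]]
wrist_force: [-0.6, 0.4, -0.3]
gripper_width: 0.256
```

```bash
python3 - <<'E'
from h import *
go(.664,.166,.25,-90)
c=grab('wrist'); cv2.imwrite('pics/w5.png',c['color']); import pickle; pickle.dump(c,open('w5.pkl','wb'))
for k,hr in dict(red=(172,4),orange=(6,18),blue=(100,125)).items(): print(k,blobs(c,hr))
f=lambda u,v,z:onz(c,u,v,z)[:2]
a=np.radians(105.7);print('pad pred px',proj(c,[.6042+.165*np.cos(a),.1816+.165*np.sin(a),.067]), 'tip', proj(c,[.5626,.3422,.0490]))
for o in (0,60,-60,-120,180):
  t=np.radians(-14.3+o);print(o,np.round(proj(c,[.6042+.062*np.cos(t),.1816+.062*np.sin(t),.071]),1))
E
```

```text
t 8.375 tcp [0.5609 0.3413 0.3466] ydeg -179.42 F [-0.6  0.4 -0.3] w 0.256
shift [ 1.473 -0.839  0.803] turn -0.78
red [([168, 4, 47, 51, 1737], [191.4, 28.8]), ([390, 196, 17, 23, 199], [398.1, 207.3]), ([117, 201, 9, 12, 53], [121.1, 206.1])]
orange [([259, 163, 48, 41, 1228], [282.6, 183.1])]
blue [([261, 0, 48, 28, 904], [284.7, 12.3])]
pad pred px (np.float64(283.32901623402154), np.float64(183.34380750432265)) tip (np.float64(280.96250973270065), np.float64(181.99057741963068))
0 [191.4  30. ]
60 [208.3  85.8]
-60 [229.2 -14.1]
-120 [284.4   1.2]
180 [298.6  59.3]
```

View pics/w5.png

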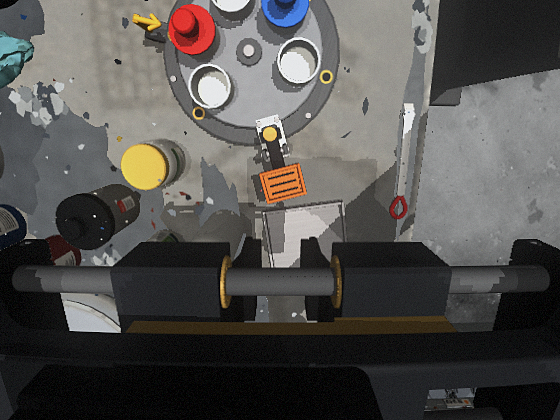

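```bash
python3 - <<'E'
from h import *; import pickle
c=pickle.load(open('w5.pkl','rb'))
p,q=onz(c,262,210,.016)[:2],onz(c,343.5,201.5,.016)[:2]
d=p-q;L=np.linalg.norm(d);print('near edge',p,q,L,np.degrees(np.arctan2(d[1],d[0])));n=np.array([-d[1],d[0]])/L;print('centre',(p+q)/2+n*.055)
a=np.radians(105.7)
for n in('side','scene'):
    b=grab(n);print(n,[x for x in blobs(b,(6,18)) if 150<x[0][0]<345 and 150<x[0][1]<260 and x[0][4]>90])
    for z in(.067,.055):print(z,np.round(proj(b,[.6042+.165*np.cos(a),.1816+.165*np.sin(a),z]),1))
    print(blobs(b,(172,4))[:3])
b=grab('side');cv2.imwrite('pics/b5.png',cv2.resize(b['color'][150:250,180:340],(800,500),interpolation=2))
E
```

```text
near edge [0.58999024 0.39035991] [0.47170794 0.37608425] 0.11914066031086686 6.881824316189454
centre [0.52425888 0.43782582]
side [([235, 179, 24, 16, 233], [246.1, 186.6])]
0.067 [246.4 186. ]
0.055 [246.7 189.6]
[([331, 125, 23, 27, 340], [341.9, 135.5]), ([296, 197, 21, 20, 275], [306.1, 207.8]), ([178, 206, 10, 8, 47], [183.0, 209.1])]
scene [([231, 168, 22, 14, 189], [241.4, 174.4])]
0.067 [241.2 173.8]
0.055 [241.4 177.1]
[([309, 114, 20, 33, 353], [318.3, 126.7]), ([292, 181, 19, 18, 227], [301.3, 190.9]), ([269, 319, 18, 16, 136], [277.4, 326.3])]
```

View pics/b5.png

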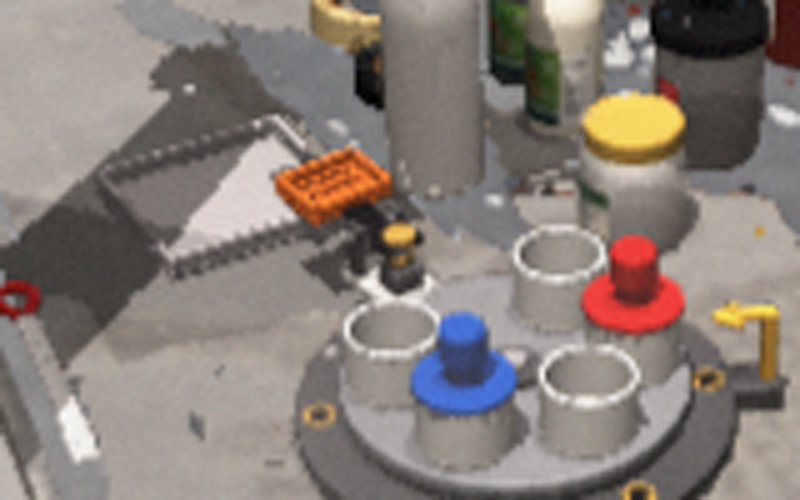

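Call:
drive_tool(
  series=[
    [0.3,-0.2,0,-0.09],
    [0.6,-0.4,0.1,-0.18],
    [0.8,-0.6,0.2,-0.27],
    [1,-0.84,0.3,-0.36],
    [1,-0.84,0.4,-0.45],
    [1,-0.84,0.4,-0.54],
    [1,-0.84,0.4,-0.63],
    [1,-0.84,0.4,-0.72],
    [1,-0.84,0.4,-0.78],
    [1,-0.84,0.4,-0.78],
  ],
  fingers=55,
)

```text
time_s: 9.82
tcp_pos: [0.6614, 0.2216, 0.2919]
ee_rot: [[1.0, -0.002, -0.003], [-0.002, -1.0, -0.002], [-0.003, 0.002, -1.0]]
wrist_force: [-0.1, 0.2, -1.0]
gripper_width: 0.634
```

Call:
drive_tool(
  series=[
    [0,0.24,0.2,0],
    [0,0.47,0.4,0],
    [0,0.47,0.4,0],
    [0,0.47,0.4,0],
  ],
)

```text
time_s: 10.32
tcp_pos: [0.6622, 0.1657, 0.2462]
ee_rot: [[1.0, -0.002, 0.001], [-0.002, -1.0, -0.0], [0.001, 0.0, -1.0]]
wrist_force: [-0.4, 0.4, 0.4]
gripper_width: 0.633
```

```bash
python3 - <<'E'
from h import *
go(.6643,.1663,.18,-90)
c=grab('wrist'); print('red',blobs(c,(172,4)),blobs(c,(100,125)))
cv2.imwrite('pics/w6.png',c['color'])
print([np.round(proj(c,[.6643,.1663,z]),1) for z in (.071,.105)])
E
```

```text
t 10.325 tcp [0.6622 0.1657 0.2462] ydeg -90.1 F [-0.4  0.4  0.4] w 0.633
shift [ 0.017 -0.005  0.552] turn -0.001
red [([42, 77, 21, 7, 88], [52.6, 80.1]), ([252, 177, 57, 56, 2448], [280.1, 204.7])] [([349, 9, 12, 14, 102], [354.6, 15.4]), ([283, 295, 52, 28, 988], [308.4, 308.2])]
[array([279.4, 205. ]), array([279.3, 215.7])]
```

View pics/w6.png

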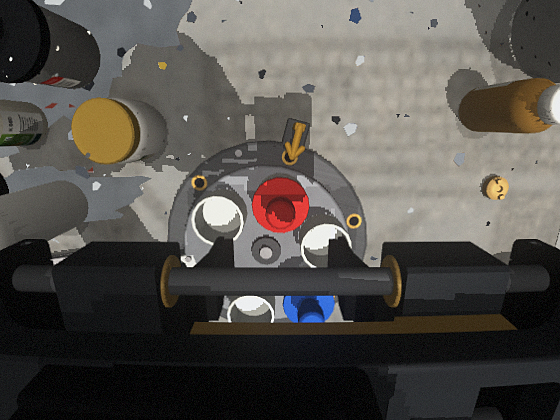

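Call:
drive_tool(
  series=[
    [0.02,0,0.3,0],
    [0.02,0,0.55,0],
    [0.02,0,0.7,0],
    [0.02,0,0.8,0],
    [0.02,0,0.82,0],
    [0.02,0,0.82,0],
  ],
)

```text
time_s: 11.12
tcp_pos: [0.6647, 0.1657, 0.1486]
ee_rot: [[1.0, -0.001, 0.002], [-0.001, -1.0, 0.001], [0.002, -0.001, -1.0]]
wrist_force: [-0.6, -0.1, 0.3]
gripper_width: 0.635
```

Call:
drive_tool(
  series=[
    [0,0,0,0],
    [0,0,0,0],
    [0,0,0,0],
    [0,0,0,0],
    [0,0,0,0],
    [0,0,0,0],
  ],
  fingers=10,
)

```text
time_s: 11.88
tcp_pos: [0.6643, 0.1654, 0.1478]
ee_rot: [[1.0, -0.001, 0.0], [-0.001, -1.0, -0.0], [0.0, 0.0, -1.0]]
wrist_force: [-0.4, 0.0, 1.1]
gripper_width: 0.275
```

Call:
drive_tool(
  series=[
    [0,0,-0.06,0],
    [0,0,-0.15,0],
    [0,0,-0.4,0],
    [0,0,-0.7,0],
    [0,0,-1,0],
    [0,0,-1,0],
  ],
)

```text
time_s: 12.62
tcp_pos: [0.6657, 0.1658, 0.2728]
ee_rot: [[1.0, -0.0, 0.009], [-0.0, -1.0, 0.003], [0.009, -0.003, -1.0]]
wrist_force: [0.8, 1.3, -1.5]
gripper_width: 0.275
```

```bash
python3 - <<'E'
from h import *
go(.52,.435,.2,-90)
s=telemetry.sense();print(s['joints'].round(1))
E
```

```text
t 12.625 tcp [0.6657 0.1658 0.2728] ydeg -90.02 F [ 0.8  1.3 -1.5] w 0.275
shift [-1.22  -2.241  0.603] turn -0.0
[ 27.5  28.5   8.    0.1 -69.   62.5]
```

Call:
drive_tool(
  series=[
    [-0.2,0,0,0],
    [-0.5,-0.1,0,0],
    [-0.8,-0.2,0,0],
    [-1,-0.4,0,0],
    [-1,-0.5,0,0],
  ],
)

```text
time_s: 13.25
tcp_pos: [0.5427, 0.2261, 0.2677]
ee_rot: [[1.0, 0.001, -0.001], [0.001, -1.0, 0.0], [-0.001, -0.0, -1.0]]
wrist_force: [0.8, 0.6, -1.0]
gripper_width: 0.275
```

Call:
drive_tool(
  series=[
    [-0.1,-0.3,0,0],
    [-0.22,-0.6,0,0],
    [-0.22,-0.9,0,0],
    [-0.22,-1,0,0],
  ],
)

```text
time_s: 13.75
tcp_pos: [0.5182, 0.3472, 0.2668]
ee_rot: [[1.0, 0.001, -0.0], [0.001, -1.0, -0.001], [-0.0, 0.001, -1.0]]
wrist_force: [-0.3, -0.3, -1.4]
gripper_width: 0.273
```

Call:
drive_tool(
  series=[
    [0,-0.25,0.1,0],
    [0,-0.5,0.2,0],
    [0,-0.7,0.3,0],
    [0,-0.74,0.4,0],
    [0,-0.74,0.5,0],
    [0,-0.74,0.5,0],
  ],
)

```text
time_s: 14.5
tcp_pos: [0.5177, 0.433, 0.2062]
ee_rot: [[1.0, -0.002, -0.002], [-0.002, -1.0, -0.002], [-0.002, 0.002, -1.0]]
wrist_force: [0.4, 0.6, -1.6]
gripper_width: 0.271
```

```bash
python3 - <<'E'
from h import *
go(.52,.435,.100,-90)
im=[]
for n,x,y in (('side',170,100),('scene',170,90)):
    b=grab(n); im.append(cv2.resize(b['color'][y:y+130,x:x+170],(400,306),interpolation=2)); print(blobs(b,(172,4)))
cv2.imwrite('pics/b7.png',np.vstack([np.hstack(im)]))
E
```

```text
t 14.5 tcp [0.5177 0.433  0.2062] ydeg -90.1 F [ 0.4  0.6 -1.6] w 0.271
shift [ 0.021 -0.019  0.885] turn -0.001
[([331, 125, 23, 28, 333], [341.9, 135.3]), ([211, 145, 18, 15, 112], [218.8, 154.8]), ([178, 206, 10, 8, 45], [182.9, 209.2]), ([291, 312, 31, 14, 114], [305.5, 320.7]), ([247, 337, 18, 18, 158], [255.7, 345.7])]
[([309, 114, 20, 33, 349], [318.3, 126.6]), ([207, 138, 16, 13, 91], [213.5, 146.1]), ([269, 319, 18, 16, 136], [277.4, 326.3])]
```

View pics/b7.png

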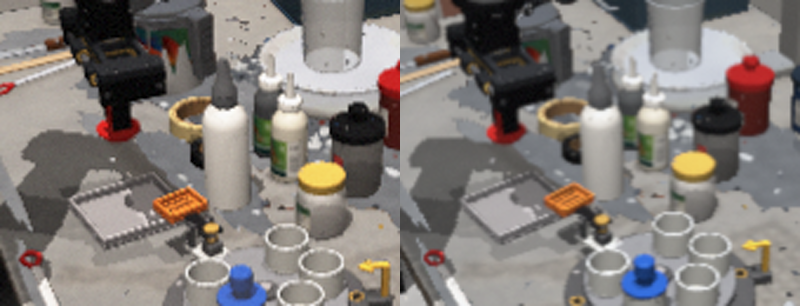

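Call:
drive_tool(
  series=[
    [0.01,0,0.2,0],
    [0.02,0,0.4,0],
    [0.02,0,0.6,0],
    [0.02,0,0.75,0],
    [0.02,0,0.85,0],
    [0.02,0,0.9,0],
    [0.02,0,0.9,0],
  ],
)

```text
time_s: 15.48
tcp_pos: [0.5206, 0.4344, 0.0997]
ee_rot: [[1.0, -0.001, 0.0], [-0.001, -1.0, 0.0], [0.0, -0.0, -1.0]]
wrist_force: [-0.1, 0.2, -0.6]
gripper_width: 0.274
```

Call:
drive_tool(
  series=[
    [0,0,0.015,0],
    [0,0,0.03,0],
    [0,0,0.045,0],
    [0,0,0.045,0],
  ],
)

```text
time_s: 15.98
tcp_pos: [0.5204, 0.4342, 0.0941]
ee_rot: [[1.0, -0.001, -0.0], [-0.001, -1.0, -0.0], [-0.0, 0.0, -1.0]]
wrist_force: [-0.4, 0.3, -0.2]
gripper_width: 0.27
```

Call:
drive_tool(
  series=[
    [0,0,0.01,0],
    [0,0,0.02,0],
    [0,0,0.03,0],
    [0,0,0.03,0],
  ],
)

```text
time_s: 16.48
tcp_pos: [0.5204, 0.4342, 0.0905]
ee_rot: [[1.0, -0.001, -0.0], [-0.001, -1.0, -0.0], [-0.0, 0.0, -1.0]]
wrist_force: [0.9, -0.8, -0.6]
gripper_width: 0.27
```

Call:
drive_tool(
  series=[
    [0,0,0.005,0],
    [0,0,0.01,0],
    [0,0,0.01,0],
  ],
)

```text
time_s: 16.85
tcp_pos: [0.5205, 0.4343, 0.0898]
ee_rot: [[1.0, -0.001, 0.0], [-0.001, -1.0, 0.0], [0.0, -0.0, -1.0]]
wrist_force: [-1.9, -0.1, 1.6]
gripper_width: 0.272
```

Call:
drive_tool(
  series=[
    [0,0,0,0],
    [0,0,0,0],
    [0,0,0,0],
    [0,0,0,0],
    [0,0,0,0],
  ],
  fingers=45,
)

```text
time_s: 17.48
tcp_pos: [0.5204, 0.4343, 0.0894]
ee_rot: [[1.0, -0.001, -0.0], [-0.001, -1.0, -0.0], [-0.0, 0.0, -1.0]]
wrist_force: [0.0, 0.5, 0.2]
gripper_width: 0.515
```

Call:
drive_tool(
  series=[
    [0,0,-0.1,0],
    [0,0,-0.3,0],
    [0,0,-0.6,0],
    [0,0,-1,0],
    [0,0,-1,0],
  ],
)

```text
time_s: 18.1
tcp_pos: [0.5222, 0.436, 0.2161]
ee_rot: [[1.0, 0.0, 0.008], [0.0, -1.0, 0.009], [0.008, -0.009, -1.0]]
wrist_force: [0.4, -1.0, -1.1]
gripper_width: 0.518
```

Call:
drive_tool(
  series=[
    [-0.1,0.2,-0.4,0],
    [-0.1,0.4,-0.8,0],
    [-0.1,0.4,-0.8,0],
    [-0.1,0.4,-0.8,0],
  ],
)

```text
time_s: 18.6
tcp_pos: [0.508, 0.386, 0.3052]
ee_rot: [[1.0, -0.001, -0.001], [-0.001, -1.0, 0.0], [-0.001, -0.0, -1.0]]
wrist_force: [-1.0, -0.0, -0.2]
gripper_width: 0.516
```

```bash
python3 - <<'E'
from h import *
go(.52,.435,.30,-90)
im=[]
a=np.radians(105.7)
for n,x,y in (('side',170,120),('scene',170,110)):
    b=grab(n); im.append(cv2.resize(b['color'][y:y+130,x:x+170],(400,306),interpolation=2)); print([x for x in blobs(b,(172,4)) if x[0][4]>90]);print([x for x in blobs(b,(100,125)) if 200<x[0][4]<400],[x for x in blobs(b,(6,18)) if 220<x[0][0]<260 and x[0][1]>150])
    print('pred lid',np.round(proj(b,[.5205,.4343,.02]),1),np.round(proj(b,[.5205,.4343,.036]),1))
c=grab('wrist');im.append(cv2.resize(c['color'],(400,300)));im.append(im[2]*0)
cv2.imwrite('pics/b8.png',np.vstack([np.hstack(im[:2]),np.hstack(im[2:])])[:600])
E
```

```text
t 18.6 tcp [0.508  0.386  0.3052] ydeg -90.07 F [-1.  -0.  -0.2] w 0.516
shift [ 0.1   -0.409  0.043] turn -0.001
[([331, 125, 23, 21, 318], [342.0, 134.7]), ([216, 177, 18, 18, 210], [224.0, 186.6]), ([291, 312, 32, 14, 115], [306.2, 320.6]), ([247, 337, 18, 18, 157], [255.7, 345.7])]
[] [([235, 180, 24, 15, 232], [246.2, 186.6])]
pred lid [224.6 186.4] [224.1 181.7]
[([309, 114, 20, 33, 352], [318.3, 126.8]), ([212, 167, 16, 16, 164], [219.0, 175.3]), ([269, 319, 18, 16, 136], [277.3, 326.3])]
[([264, 198, 20, 19, 248], [273.4, 208.3])] [([232, 168, 20, 14, 184], [241.4, 174.5])]
pred lid [218.8 175.1] [218.3 170.9]
```

View pics/b8.png

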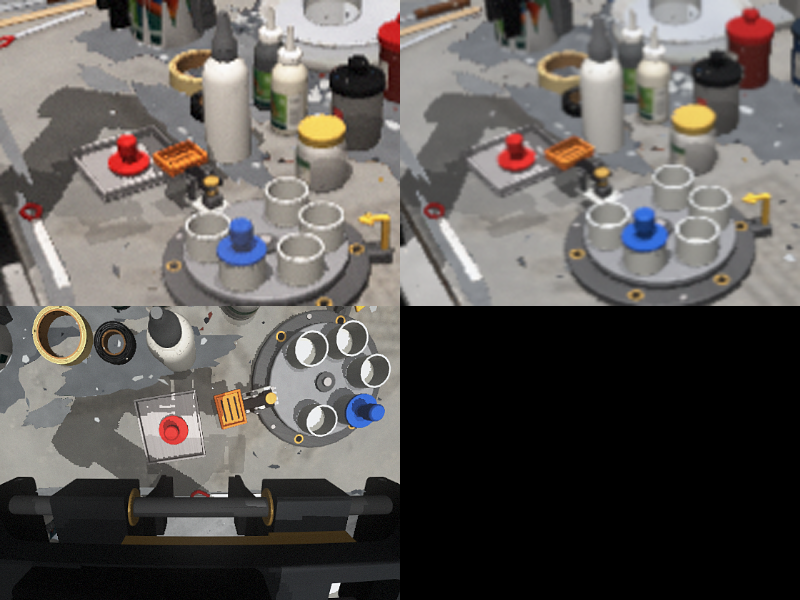

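The lid stands upright in the middle of the tray. The blue lid is on its pot and the empty pot is at the pointer. Nothing round about looks moved, so I'm handing in.

```bash
python3 -c "
from h import *
print(order.finish_job())"
```

```text
the job is handed in; nothing more can be done
None
```

The job is done and was handed in at about 18.7 s of the 67 s allowed.

- **Indexing:** I pressed the orange lever to its stop, swung the turntable −60° and let the lever up. The next picture showed the pad within about 2 mm of its released height. The pots were within about 1 px of where a locked −60° position puts them. That is how I judged it locked, since the plunger itself was not measured.
- **Red lid:** I gripped it by the knob (about 24 mm opening), lifted it off and lowered it slowly until the wrist force showed light contact, about 1.6 N at the expected height. The last pictures show it upright near the middle of the tray, within 1 px of where it should be.
- **Surroundings:** The blue lid is still on its pot, the lever is up and nothing near the carousel looked moved. The arm is clear with the gripper empty. The last picture did not cover the tin, pen, toner or air cap, but the arm never worked near them.

Two things were off along the way:

- **Tray centre:** my two measurements differed by about 14 mm. I set the lid down between the two, near the second.
- **Lever press:** the force reached 26 N for a moment at the stop, on the fingertips, and I eased it off before swinging.

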